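# Test three spacer sleeves on gauge pins and set the misfit aside

### The job

Test the fit of the three brass sleeves: push each one along its rail onto the gauge pin at the rail's end, without lifting it, and without forcing one that will not go on. Leave the two that fit fully home on their pins; then take the one that stopped at the pin's nose and lay it centred along the raised saddle of the inspection stand. Leave everything else where it is.

Things in the scene. Friction and masses are not known exactly. Their poses are not given: they have to be found in the camera images.
- sleeve_a_mid (a point): Centre of a loose plain brass tube, 26 mm outside diameter, 40 mm long, about 90 g, lying on one of the three rails; x axis along the bore. The three sleeves look the same outside: two have an 18 mm bore that goes over the 16 mm gauge pin, one has a 14 mm bore that does not; which one is unknown beforehand, the letters mean nothing.
- sleeve_b_mid (a point): Centre of a loose plain brass tube, 26 mm outside diameter, 40 mm long, about 90 g, lying on one of the three rails; x axis along the bore. The three sleeves look the same outside: two have an 18 mm bore that goes over the 16 mm gauge pin, one has a 14 mm bore that does not; which one is unknown beforehand, the letters mean nothing.
- sleeve_c_mid (a point): Centre of a loose plain brass tube, 26 mm outside diameter, 40 mm long, about 90 g, lying on one of the three rails; x axis along the bore. The three sleeves look the same outside: two have an 18 mm bore that goes over the 16 mm gauge pin, one has a 14 mm bore that does not; which one is unknown beforehand, the letters mean nothing.
- gauge: Fixed grey base 200 (x) by 240 mm (y), origin at the centre of its underside. Three rails along its x at y = +85, 0, -85 mm (x = -100 to 80), each two steel rods, 24 mm wide in all, tops 50 mm above the table; a sleeve on them has its axis at 60 mm. They end at a wall (x = 80 to 100 mm, 78 mm tall), the home stop. Sleeves start centred at x = -65 to -5 mm and slide freely (polished; under 1 N).
- pin1_tip (a point): Centre of the blunt free end (14.4 mm wide) of the level steel gauge pin, 16 mm diameter, 30 mm long, that sticks out of the end wall over the rail at y = +85 mm of the gauge, on the axis of a sleeve on that rail; axes as the gauge's. A sleeve that does not fit stops dead with its end on it, its centre 20 mm before it (towards -x).
- pin1_home (a point): Where the centre of a sleeve is when it is fully home on the pin at y = +85 mm (its end against the end wall); axes as the gauge's, x pointing from the rail to the wall.
- pin2_tip (a point): Centre of the blunt free end (14.4 mm wide) of the level steel gauge pin, 16 mm diameter, 30 mm long, that sticks out of the end wall over the rail at y = 0 of the gauge, on the axis of a sleeve on that rail; axes as the gauge's. A sleeve that does not fit stops dead with its end on it, its centre 20 mm before it (towards -x).
- pin2_home (a point): Where the centre of a sleeve is when it is fully home on the pin at y = 0 (its end against the end wall); axes as the gauge's, x pointing from the rail to the wall.
- pin3_tip (a point): Centre of the blunt free end (14.4 mm wide) of the level steel gauge pin, 16 mm diameter, 30 mm long, that sticks out of the end wall over the rail at y = -85 mm of the gauge, on the axis of a sleeve on that rail; axes as the gauge's. A sleeve that does not fit stops dead with its end on it, its centre 20 mm before it (towards -x).
- pin3_home (a point): Where the centre of a sleeve is when it is fully home on the pin at y = -85 mm (its end against the end wall); axes as the gauge's, x pointing from the rail to the wall.
- saddle (a point): Raised saddle of the fixed inspection stand: two short steel rods, 28 mm long, 24 mm wide in all, on a thin post with an 80 by 70 mm foot. The point is where the centre of a sleeve is when it lies centred in the saddle, 120 mm above the table, 10 mm above the tops of the rods; its x axis is along the groove (the sleeve may lie either way round).
- parts_box: Bystander: open blue box, 100 by 80 mm, 30 mm tall, fixed; origin under its centre.
- meter: Bystander: red hand-held meter, 75 by 150 mm, 32 mm tall, lying loose; origin under its centre.
- screwdriver: Bystander: screwdriver with a yellow handle, lying loose along its x axis, handle towards -x, 200 mm long, 26 mm tall; origin half-way along, on the table.
- tape_roll: Bystander: roll of amber tape, 90 mm diameter, 20 mm tall, lying flat and loose; origin under its centre.
There are look-alikes about, which are no part of the job. Leave any purple or white look-alike of the part that bears sleeve_c_mid alone.

How it is judged:
By the outcome, as a careful person would: the job done as asked, in the order asked, and still so for the second after the job is handed in, with the robot touching nothing.
It also fails if it takes over 61 s, if anything falls off the work surface, if the arm or the gripper's body presses on something with over 40 N, if the wrist force passes 120 N, or if a joint passes its speed limit or range.

### The arm

A 6-joint arm with a two-finger parallel gripper is mounted at the origin on the work surface. World frame = base frame: x ahead of the robot, y to its left, z up, the work surface at z = 0. Lengths are in m, angles in rad, forces in N, time in s.
With the tool pointing down it reaches from about 0.325 to 0.9 m from the base axis. Payload 6.1 kg.
Tool frame: the origin (TCP) lies on the centre line of the jaws, within the pads' length; the fingertips stand 25 mm ahead of it and the grasp point (between the pads) lies 6 mm ahead of it; z points along the fingers, y is the direction in which the jaws open and shut (so a half turn about z gives the same grasp; the last joint's range is limited). The gripper opens to 85 mm and grips with 20 to 120 N. Pads are 22 mm wide; open, the fingers measure 114 mm over their backs; the gripper's body (76 mm by 85 mm) begins 54 mm behind the grasp point. The pads swing forward as they close: fully open they stand 13 mm farther back than shut.
Start: joints at [1.02, 0.22, 1.526, -0, 1.395, -0.126], TCP at [0.258, 0.569, 0.256] pointing down, gripper open.
Joint ranges: [-2.98, 2.98], [-0.91, 2.08], [0.09, 2.57], [-1.24, 4.39], [0.2, 2.65], [-2.68, 2.68]. Speed limits (rad/s): [2.57, 2.57, 3.01, 3.14, 3.14, 3.14].

### API

Orientations are given as [roll, pitch, yaw] about the fixed x, y, z axes, in that order (R = Rz(yaw) Ry(pitch) Rx(roll)).
In Python, from bench import arm gives the robot as it stands.
- The arm moves only by the shell command python3 -m creep 'ROWS' [OPENING] [FORCE]. ROWS is JSON, a list of rows, each an object with "dp": the shift along the world's x, y, z in units of 25 mm (1.0 is 25 mm), a list of three; "rot": the turn, a rotation vector about the world's x, y, z in units of 5 degrees (1.0 is 5 degrees), a list of three. In form: [{"dp": [dx, dy, dz], "rot": [wx, wy, wz]}, ...]. A call has 1 to 12 rows; each row is the pose to reach, as a shift and turn from the pose commanded when the call began; what a row does not reach only later rows make up. A row lasts 1/12 s, in which the tool goes at most 41.7 mm and 7.16 degrees, less where a joint would pass 70% of its speed; a pose out of reach is approached as far as the arm can. A call with a gripper value outside its range is refused whole. OPENING is the closure, from -1 (fully open) to 1 (shut), set as the call begins (- or left out, the last holds). The fingers move at their own pace and stop on an object; FORCE is the grip in N (left out, the last holds). Time passes only in rows, so rows that repeat a pose let the fingers close. It gives the time, the measured TCP pose, the force and the opening at its end, in the units of the state.
- arm.get_obs(): the state, without advancing time (a new reading comes with each control period).
- arm.get_image(name): name is "scene" or "top" or "wrist"; returns a dict with "img" (400x640x3 uint8, blue, green, red), "camera_matrix" (3x3 intrinsics, pixels), "eye" and "orientation" of the camera in the world. Camera axes: x right, y down, z forward; pixel columns grow to the right and rows downward; lengths in m; the calibration is good to about 2 mm. A picture is of the moment at which its call begins. There is no depth.
- arm.job_done(): hands the job in, once; it reports no verdict.
The state is a dict: "t": time; "joint_positions": joint angles; "joint_vel": joint speeds; "joint_torque": joint torques, N m; "tcp_pos": TCP position; "ee_rot": TCP orientation; "force": force on the tool from outside, world axes, zero at the start; "ft_torque": the same for the moment, N m; "finger_gap": finger opening in m.
Only numpy, scipy, OpenCV 4.12 (cv2) and the standard library are available. Lean on these libraries where they do the work, as an engineer would, in place of code of your own. Each camera call takes 0.05 s, during which the arm holds its last target. There are 200 camera calls.

## Working session

There is one attempt and no reset: what is moved stays moved. The work goes in short steps, Python scripts to look and compute and a shell command to move; the robot and the scene stay as the last step left them, time stands still between calls to the robot, and variables do not carry over. Pictures are saved under pics/ and viewed, about 8 in all and at most 12, crops included, and the job is handed in when it is done.

```bash
mkdir -p pics; ls; cat > h.py <<'E'
import numpy as np, cv2
from bench import arm
from scipy.spatial.transform import Rotation as R
def cam(name,fn=None):
    d=arm.get_image(name)
    if fn: cv2.imwrite('pics/'+fn,d['img'])
    return d
def rot(d):
    o=np.array(d['orientation'],float)
    return o if o.shape==(3,3) else (R.from_euler('xyz',o).as_matrix() if o.size==3 else R.from_quat(o).as_matrix())
def ray(d,u,v):
    K=np.array(d['camera_matrix']); r=rot(d)@np.linalg.inv(K)@np.array([u,v,1.]); return np.array(d['eye']),r
def onz(d,u,v,z):
    e,r=ray(d,u,v); return e+r*(z-e[2])/r[2]
def proj(d,p):
    q=np.array(d['camera_matrix'])@rot(d).T@(np.array(p)-np.array(d['eye'])); return q[:2]/q[2]
E
python3 - <<'E'
from h import *
import pickle
for n in('top','scene'):
    d=cam(n,n+'0.png'); pickle.dump(d,open(n+'0.pkl','wb')); print(n,d['eye'],d['orientation'],d['camera_matrix'])
print(arm.get_obs())
E
```

```text
pics
top [ 0.47312994 -0.0080027   1.00436264] [-3.02673127  0.03086619 -1.59208156] [[438.77155334   0.         326.57202786]
 [  0.         438.77155334 199.31367958]
 [  0.           0.           1.        ]]
scene [1.24043425 0.56906889 0.96553576] [-2.34827914  0.00551146  2.26841571] [[489.85530921   0.         326.04904347]
 [  0.         489.85530921 200.21321005]
 [  0.           0.           1.        ]]
{'t': 0.1, 'joint_positions': array([ 1.01990738e+00,  2.21167295e-01,  1.52750607e+00,  7.06354254e-07,
        1.39473565e+00, -1.26107038e-01]), 'joint_vel': array([ 0.00166857, -0.00271837, -0.0015868 ,  0.00014235,  0.00154264,
       -0.00087157]), 'joint_torque': array([ 2.43864008e-03, -4.98240387e+01, -3.90548193e+01, -2.31076052e-05,
        5.65283626e-03, -5.31857336e-05]), 'tcp_pos': array([0.2573112 , 0.56900869, 0.25529125]), 'ee_rot': array([-3.13979080e+00, -2.29138987e-04,  2.71681041e+00]), 'force': array([-0.48080567,  0.69959509, -0.29248521]), 'ft_torque': array([ 0.00984457, -0.02440445,  0.02932258]), 'finger_gap': 0.08539555991267633}
```

View pics/top0.png

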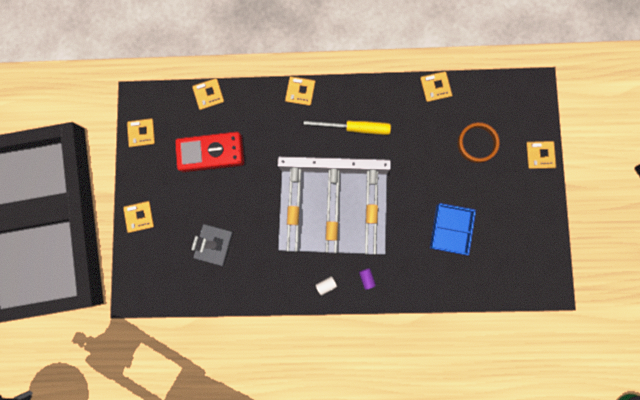

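View pics/scene0.png

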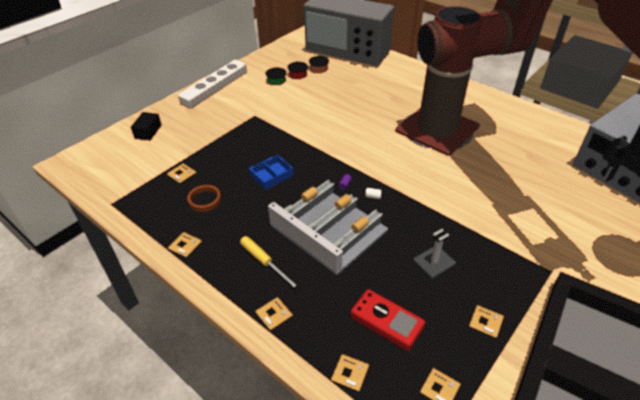

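The top view shows three brass sleeves at (293,215), (332,231) and (372,214), with the pins at the wall near row 170. The look-alikes are a white tube (326,286) and a purple tube (367,279), both off the rails. The orange cards lie around the mat, and the saddle is at about (199,243). I choose the three brass tubes on the rails and will measure them and check in a close crop.

```bash
python3 - <<'E'
from h import *
import pickle
d=pickle.load(open('top0.pkl','rb'));s=pickle.load(open('scene0.pkl','rb'))
def blobs(im,lo,hi,roi,mn):
    hsv=cv2.cvtColor(im,cv2.COLOR_BGR2HSV); m=cv2.inRange(hsv,lo,hi); k=np.zeros_like(m); x0,y0,x1,y1=roi; k[y0:y1,x0:x1]=m[y0:y1,x0:x1]
    n,_,st,c=cv2.connectedComponentsWithStats(k)
    for i in range(1,n):
        if st[i,4]>=mn: yield c[i],st[i]
for c,st in blobs(d['img'],(8,100,90),(28,255,255),(275,150,395,260),30): print('sleeve top',c,st,onz(d,*c,.066).round(4))
for c,st in blobs(s['img'],(8,90,90),(28,255,255),(260,170,400,270),30): print('sleeve scn',c,st,onz(s,*c,.062).round(4))
# end wall top: bright
for c,st in blobs(d['img'],(0,0,190),(180,60,255),(270,150,400,175),60):print('wall',c,st,onz(d,*c,.078))
g=cv2.cvtColor(d['img'],cv2.COLOR_BGR2GRAY); m=np.zeros_like(g);m[150:175,270:400]=(g[150:175,270:400]>170)*255
r=cv2.minAreaRect(cv2.findNonZero(m));b=cv2.boxPoints(r);print('wallrect',r,[onz(d,*p,.078).round(4) for p in b])
a=cv2.resize(d['img'][145:260,270:400],None,fx=5,fy=5,interpolation=cv2.INTER_CUBIC)
b=cv2.resize(d['img'][215:275,180:245],None,fx=5,fy=5,interpolation=cv2.INTER_CUBIC)
c=cv2.resize(s['img'][220:285,405:470],None,fx=5,fy=5,interpolation=cv2.INTER_CUBIC)
o=np.zeros((600,800,3),np.uint8); 
a=a[:600,:470]; o[:a.shape[0],:a.shape[1]]=a
b=b[:, :325]; o[:300,475:800]=b; o[300:600,475:800]=c[:300]
cv2.imwrite('pics/crop1.png',o)
E
```

```text
sleeve top [371.28 213.49] [366 205  12  18 200] [ 0.5491 -0.0763  0.066 ]
sleeve top [292.73205742 215.13397129] [287 206  12  19 209] [0.5496 0.0922 0.066 ]
sleeve top [331.36842105 230.36842105] [326 222  12  18 209] [0.515  0.0098 0.066 ]
sleeve scn [385.09387755 177.06326531] [358 170  42  22 490] [0.3664 0.0425 0.062 ]
sleeve scn [309.1509434  193.50314465] [302 186  16  16 159] [ 0.5493 -0.0755  0.062 ]
sleeve scn [342.91666667 201.01282051] [335 194  16  15 156] [0.5142 0.0116 0.062 ]
sleeve scn [359.78527607 224.01840491] [352 216  17  17 163] [0.5513 0.0952 0.062 ]
sleeve scn [264.17557252 257.07633588] [260 247  12  19 131] [ 0.7793 -0.014   0.062 ]
wall [333.76914894 162.89893617] [278 157 112  12 940] [0.65889202 0.00119761 0.078     ]
wallrect ((333.5, 165.5), (17.0, 111.0), 90.0) [array([0.6751, 0.1212, 0.078 ]), array([ 0.6685, -0.1173,  0.078 ]), array([ 0.6316, -0.1159,  0.078 ]), array([0.638 , 0.1215, 0.078 ])]
```

View pics/crop1.png

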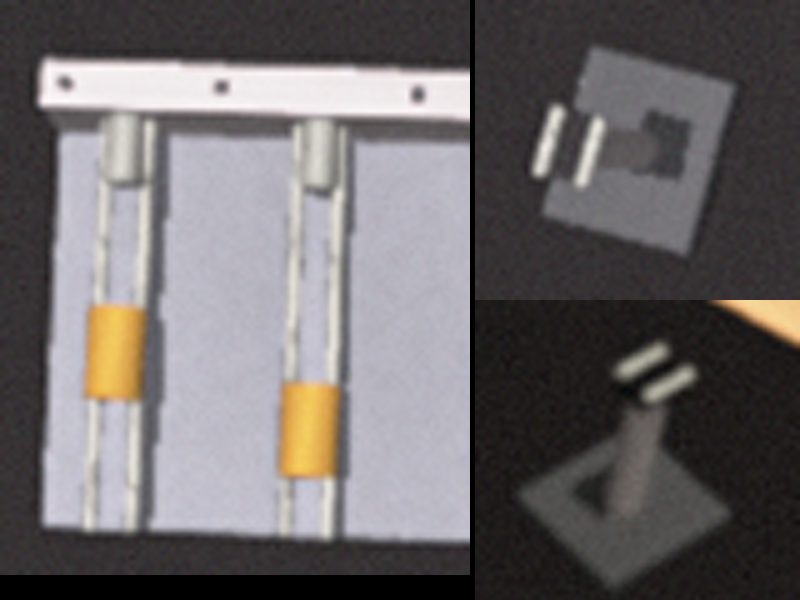

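The crop shows the brass tubes on the rails with bare steel pins ahead at the wall. The stand's two rods have ends at about (196,236)-(193,250) and (204,239)-(201,252) in the top image.

```bash
python3 - <<'E'
from h import *
import pickle
d=pickle.load(open('top0.pkl','rb'));s=pickle.load(open('scene0.pkl','rb'))
def tri(u,v):
    (e1,r1),(e2,r2)=ray(d,*u),ray(s,*v); t=np.linalg.lstsq(np.c_[r1,-r2],e2-e1,rcond=None)[0]; a=e1+r1*t[0];b=e2+r2*t[1]; return ((a+b)/2).round(4),np.linalg.norm(a-b).round(4)
# saddle crop -> px
T=lambda x,y:np.array([180+(x-475)/5-.4,215+y/5-.4]); S=lambda x,y:np.array([405+(x-475)/5-.4,220+(y-300)/5-.4])
print('saddle tri',tri(T(568.75,146.75),S(656.5,371.75)))
P=[onz(d,*T(*q),.11) for q in((557,107),(540,177),(597,118),(581,185))]
Q=[onz(s,*S(*q),.11) for q in((620,372),(665,347),(648,397),(693,371))]
for N,P in(('top',P),('scn',Q)):
    print(N,np.mean(P,0).round(4),[np.degrees(np.arctan2(*(P[i]-P[i+1])[1::-1])).round(1) for i in(0,2)],np.linalg.norm(P[0]-P[1]).round(4))
print('wall tops: ')
g=cv2.cvtColor(d['img'],cv2.COLOR_BGR2GRAY).astype(float)
F=[];B=[]
for u in range(284,386,2):
    c=cv2.GaussianBlur(g,(3,3),0)[148:182,u]; gr=np.gradient(c)
    B.append(onz(d,u,148+gr[:18].argmax(),.078)); F.append(onz(d,u,148+10+gr[10:].argmin(),.078))
for n,E in(('back',B),('front',F)):
    E=np.array(E); k=np.polyfit(E[:,1],E[:,0],1); print(n,k, 'yaw',-np.degrees(np.arctan(k[0])))
pts=np.array([[.5491,-.0763],[.5496,.0922]]); v=pts[1]-pts[0]; print(v,np.linalg.norm(v))
m=(g[150:175,265:405]>165); cols=np.where(m.sum(0)>4)[0]+265; print(cols.min(),cols.max(),onz(d,cols.min(),162,.078),onz(d,cols.max(),163,.078))
E
```

```text
saddle tri (array([0.4912, 0.2831, 0.1078]), np.float64(0.0011))
top [0.4915 0.2819 0.11  ] [np.float64(-13.2), np.float64(-13.1)] 0.0292
scn [0.4926 0.2843 0.11  ] [np.float64(-16.6), np.float64(-16.1)] 0.0282
wall tops: 
back [0.05443622 0.66946248] yaw -3.1158905681472655
front [0.04422037 0.64828688] yaw -2.5319911748023287
[0.0005 0.1685] 0.1685007418381296
278 389 [0.66416044 0.12127778 0.078     ] [ 0.65543089 -0.11679193  0.078     ]
```

```bash
for i in 1 ; do python3 -m creep '[{"dp":[9.7,-19,0],"rot":[0,0,4.3]},{"dp":[9.7,-19,0],"rot":[0,0,4.3]},{"dp":[9.7,-19,0],"rot":[0,0,4.3]},{"dp":[9.7,-19,0],"rot":[0,0,4.3]},{"dp":[9.7,-19,0],"rot":[0,0,4.3]},{"dp":[9.7,-19,0],"rot":[0,0,4.3]},{"dp":[9.7,-19,0],"rot":[0,0,4.3]},{"dp":[9.7,-19,0],"rot":[0,0,4.3]},{"dp":[9.7,-19,0],"rot":[0,0,4.3]},{"dp":[9.7,-19,0],"rot":[0,0,4.3]},{"dp":[9.7,-19,0],"rot":[0,0,4.3]},{"dp":[9.7,-19,0],"rot":[0,0,4.3]}]' 1 20; done
```

```text
t: 1.1
tcp_pos: [0.4835, 0.1255, 0.2561]
ee_rot: [3.142, -0.0, 3.092]
force: [1.2, 0.4, 0.1]
finger_gap: 0.0004
```

```bash
python3 -m creep '[{"dp":[0.3,-0.6,-1],"rot":[0,0,0]},{"dp":[0.3,-0.6,-2.5],"rot":[0,0,0]},{"dp":[0.3,-0.6,-4.4],"rot":[0,0,0]},{"dp":[0.3,-0.6,-4.4],"rot":[0,0,0]},{"dp":[0.3,-0.6,-4.4],"rot":[0,0,0]}]'; python3 - <<'E'
from h import *
d=cam('wrist','w1.png'); o=arm.get_obs(); print(o['tcp_pos'],o['ee_rot'],d['eye'])
for p in((.5491,.0922,.073),(.515,.0098,.073),(.6025+.02,.089,.068)): print(proj(d,p))
E
```

```text
t: 1.52
tcp_pos: [0.4878, 0.1122, 0.1431]
ee_rot: [-3.141, -0.008, 3.092]
force: [0.6, -0.6, 0.2]
finger_gap: 0.0001
[0.48997791 0.11254472 0.14597084] [-3.14126840e+00 -2.75441860e-03  3.09223781e+00] [0.41857733 0.11498538 0.26094424]
[295.21614978 303.62738238]
[177.61677269 267.39866408]
[297.95458853 376.55233683]
```

View pics/w1.png

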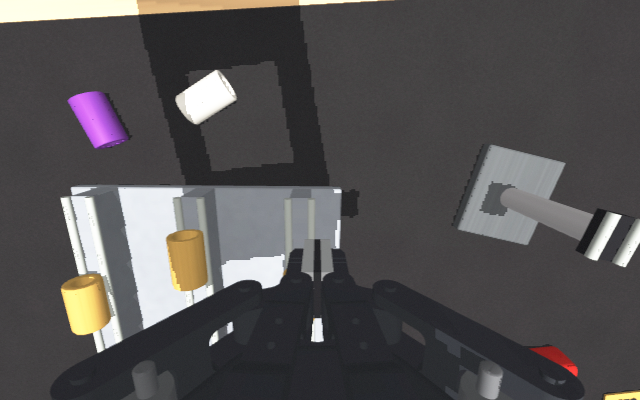

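The wrist view shows the shut fingers over rail 1, with the sleeves at (187,260) and (85,303) near where I predicted them. The saddle is at (610,240).

```bash
python3 -m creep '[{"dp":[0.5,-0.7,0],"rot":[0,0,0]},{"dp":[0.5,-0.7,-1.4],"rot":[0,0,0]},{"dp":[0.5,-0.7,-2.7],"rot":[0,0,0]},{"dp":[0.5,-0.7,-2.7],"rot":[0,0,0]},{"dp":[0.5,-0.7,-2.7],"rot":[0,0,0]}]'; python3 - <<'E'
from h import *
o=arm.get_obs(); print(o['tcp_pos'],o['force'])
E
```

```text
t: 1.98
tcp_pos: [0.5033, 0.0954, 0.0799]
ee_rot: [-3.142, -0.001, 3.093]
force: [-0.1, 0.5, 0.1]
finger_gap: -0.0002
[0.50332373 0.09539259 0.07989888] [-0.11098728  0.53478542  0.12301916]
```

```bash
python3 -m creep '[{"dp":[0.2,-0.01,0],"rot":[0,0,0]},{"dp":[0.4,-0.02,0],"rot":[0,0,0]},{"dp":[0.6,-0.03,0],"rot":[0,0,0]},{"dp":[0.8,-0.04,0],"rot":[0,0,0]},{"dp":[1.0,-0.05,0],"rot":[0,0,0]},{"dp":[1.2,-0.06,0],"rot":[0,0,0]},{"dp":[1.4,-0.07,0],"rot":[0,0,0]},{"dp":[1.6,-0.08,0],"rot":[0,0,0]},{"dp":[1.8,-0.09,0],"rot":[0,0,0]},{"dp":[2.0,-0.1,0],"rot":[0,0,0]},{"dp":[2.15,-0.11,0],"rot":[0,0,0]},{"dp":[2.25,-0.11,0],"rot":[0,0,0]}]'; python3 - <<'E'
from h import *
d=cam('top','t2.png'); hsv=cv2.cvtColor(d['img'],cv2.COLOR_BGR2HSV); m=cv2.inRange(hsv,(8,100,90),(28,255,255))[150:260,275:395]
n,_,st,c=cv2.connectedComponentsWithStats(m)
for i in range(1,n):
    if st[i,4]>20: print(st[i],onz(d,*(c[i]+[275,150]),.066).round(4))
E
```

```text
t: 2.98
tcp_pos: [0.56, 0.0921, 0.0787]
ee_rot: [-3.142, -0.0, 3.092]
force: [-0.4, -0.4, 0.4]
finger_gap: -0.0
[ 91  55  12  18 200] [ 0.5491 -0.0763  0.066 ]
[ 51  72  12  18 204] [0.5151 0.0102 0.066 ]
```

```bash
python3 -m creep '[{"dp":[0.06,-0.003,0],"rot":[0,0,0]},{"dp":[0.12,-0.006,0],"rot":[0,0,0]},{"dp":[0.18,-0.01,0],"rot":[0,0,0]},{"dp":[0.24,-0.012,0],"rot":[0,0,0]}]'; for i in 1 2 3; do :; done; python3 -m creep '[{"dp":[0.06,-0.003,0],"rot":[0,0,0]},{"dp":[0.12,-0.006,0],"rot":[0,0,0]}]';python3 -m creep '[{"dp":[0.06,-0.003,0],"rot":[0,0,0]},{"dp":[0.12,-0.006,0],"rot":[0,0,0]}]'
```

```text
t: 3.37
tcp_pos: [0.5655, 0.0919, 0.0788]
ee_rot: [3.142, -0.0, 3.092]
force: [-0.5, 0.6, 0.2]
finger_gap: 0.0
t: 3.53
tcp_pos: [0.5686, 0.0918, 0.0788]
ee_rot: [3.142, 0.0, 3.092]
force: [-0.0, 0.4, 0.3]
finger_gap: -0.0002
t: 3.7
tcp_pos: [0.5716, 0.0916, 0.0788]
ee_rot: [3.142, 0.0, 3.092]
force: [-1.2, 0.4, -0.0]
finger_gap: 0.0002
```

```bash
python3 -m creep '[{"dp":[0.06,-0.003,0],"rot":[0,0,0]}]'|sed -n '2p;4p';python3 -m creep '[{"dp":[0.06,-0.003,0],"rot":[0,0,0]}]'|sed -n '2p;4p'
```

```text
tcp_pos: [0.5731, 0.0915, 0.0788]
force: [-0.2, -0.8, -0.0]
tcp_pos: [0.5746, 0.0915, 0.0788]
force: [-0.8, -0.9, -0.1]
```

```bash
python3 -m creep '[{"dp":[0.06,-0.003,0],"rot":[0,0,0]}]'|sed -n '2p;4p';python3 -m creep '[{"dp":[0.06,-0.003,0],"rot":[0,0,0]}]'|sed -n '2p;4p'
```

```text
tcp_pos: [0.5761, 0.0914, 0.0788]
force: [-0.4, 0.2, 0.1]
tcp_pos: [0.5777, 0.0913, 0.0788]
force: [-0.3, 0.1, -0.8]
```

```bash
cat >> h.py <<'E'
def sleeves(n='scene'):
    d=cam(n); hsv=cv2.cvtColor(d['img'],cv2.COLOR_BGR2HSV); m=cv2.inRange(hsv,(8,90,90),(28,255,255))
    N,_,st,c=cv2.connectedComponentsWithStats(m); o=[]
    for i in range(1,N):
        p=onz(d,*c[i],.062)
        if 60<st[i,4]<400 and .45<p[0]<.7 and -.13<p[1]<.14: print(n,st[i],p.round(4))
    return d
E
python3 - <<'E'
from h import *
d=sleeves(); cv2.imwrite('pics/s3.png',cv2.resize(d['img'][120:300,230:470],None,fx=3,fy=3))
E
```

```text
scene [301 186  17  16 162] [ 0.549  -0.0761  0.062 ]
scene [336 229  18  17 154] [0.6071 0.0927 0.062 ]
```

View pics/s3.png

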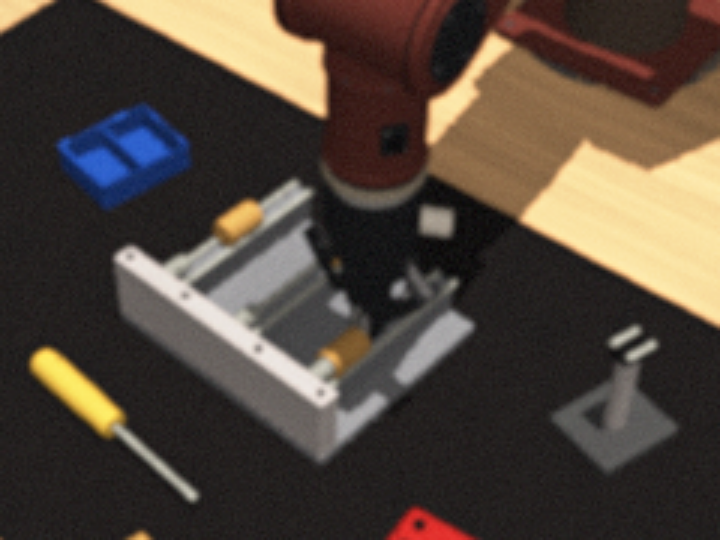

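The sleeve on rail 1 is ahead of the fingers at crop (345,352), with a bit of pin visible. It is about at the nose.

```bash
for k in 1 2 3; do python3 -m creep '[{"dp":[0.06,-0.003,0],"rot":[0,0,0]}]'|sed -n '2p;4p';done
```

```text
tcp_pos: [0.579, 0.0913, 0.0788]
force: [-1.0, 0.5, -0.3]
tcp_pos: [0.5805, 0.0912, 0.0788]
force: [-0.2, 0.1, 0.1]
tcp_pos: [0.5821, 0.0911, 0.0788]
force: [0.3, 0.5, -0.2]
```

```bash
python3 -m creep '[{"dp":[0.06,-0.003,0],"rot":[0,0,0]},{"dp":[0.12,-0.006,0],"rot":[0,0,0]}]'|sed -n '2p;4p'; python3 - <<'E'
from h import *
d=sleeves()
E
```

```text
tcp_pos: [0.5852, 0.0909, 0.0788]
force: [0.3, -0.1, 0.5]
scene [301 186  17  16 162] [ 0.5493 -0.0761  0.062 ]
scene [334 231  18  16 154] [0.6146 0.0921 0.062 ]
```

```bash
python3 -m creep '[{"dp":[0.08,-0.004,0],"rot":[0,0,0]},{"dp":[0.16,-0.008,0],"rot":[0,0,0]},{"dp":[0.24,-0.012,0],"rot":[0,0,0]},{"dp":[0.32,-0.016,0],"rot":[0,0,0]},{"dp":[0.4,-0.02,0],"rot":[0,0,0]},{"dp":[0.48,-0.024,0],"rot":[0,0,0]}]'|sed -n '2p;4p';for k in 1 2 ; do python3 -m creep '[{"dp":[0.06,-0.003,0],"rot":[0,0,0]}]'|sed -n '2p;4p';done
```

```text
tcp_pos: [0.5972, 0.0903, 0.0788]
force: [-0.7, 0.0, 0.1]
tcp_pos: [0.5988, 0.0902, 0.0788]
force: [-0.1, 0.5, -0.3]
tcp_pos: [0.6002, 0.0902, 0.0788]
force: [-0.8, 0.5, 0.4]
```

```bash
for k in 1 2 ; do python3 -m creep '[{"dp":[0.06,-0.003,0],"rot":[0,0,0]}]'|sed -n '2p;4p';done
```

```text
tcp_pos: [0.6016, 0.0901, 0.0788]
force: [0.2, -0.2, -0.4]
tcp_pos: [0.6031, 0.0901, 0.0788]
force: [-2.7, -0.4, 0.2]
```

```bash
for k in 1 2 ; do python3 -m creep '[{"dp":[0.04,-0.002,0],"rot":[0,0,0]}]'|sed -n '2p;4p';done
```

```text
tcp_pos: [0.6031, 0.09, 0.0785]
force: [-6.9, -0.5, 3.4]
tcp_pos: [0.6032, 0.09, 0.0782]
force: [-9.1, 1.2, 4.1]
```

Rail 1's sleeve is home: it ran 30 mm past the nose position at no force, then met the wall. Next is rail 2.

```bash
python3 -m creep '[{"dp":[-0.8,0.04,0],"rot":[0,0,0]},{"dp":[-1.2,0.06,1],"rot":[0,0,0]},{"dp":[-2,0.1,2.2],"rot":[0,0,0]},{"dp":[-3.3,-1,2.2],"rot":[0,0,0]},{"dp":[-4.6,-2,2.2],"rot":[0,0,0]},{"dp":[-5.2,-3.14,2.2],"rot":[0,0,0]},{"dp":[-5.2,-3.14,2.2],"rot":[0,0,0]},{"dp":[-5.2,-3.14,2.2],"rot":[0,0,0]},{"dp":[-5.2,-3.14,1],"rot":[0,0,0]},{"dp":[-5.2,-3.14,0.02],"rot":[0,0,0]},{"dp":[-5.2,-3.14,0.02],"rot":[0,0,0]}]'; python3 - <<'E'
from h import *
sleeves('top');sleeves()
E
```

```text
t: 6.47
tcp_pos: [0.4724, 0.0125, 0.0753]
ee_rot: [3.141, -0.007, 3.092]
force: [-1.6, -0.2, -1.5]
finger_gap: 0.0003
top [289 167  12  19 214] [0.6354 0.0883 0.062 ]
top [366 204  12  20 206] [ 0.5499 -0.0768  0.062 ]
scene [301 186  17  16 165] [ 0.5486 -0.0759  0.062 ]
scene [334 195  18  14 151] [0.5166 0.0125 0.062 ]
scene [332 235  15  12 118] [0.6268 0.0901 0.062 ]
```

```bash
python3 -m creep '[{"dp":[0.2,-0.01,0],"rot":[0,0,0]},{"dp":[0.5,-0.025,0],"rot":[0,0,0]},{"dp":[0.85,-0.04,0],"rot":[0,0,0]},{"dp":[1.2,-0.06,0],"rot":[0,0,0]},{"dp":[1.55,-0.075,0],"rot":[0,0,0]},{"dp":[1.9,-0.095,0],"rot":[0,0,0]},{"dp":[2.25,-0.11,0],"rot":[0,0,0]},{"dp":[2.55,-0.125,0],"rot":[0,0,0]},{"dp":[2.8,-0.14,0],"rot":[0,0,0]},{"dp":[3.0,-0.15,0],"rot":[0,0,0]},{"dp":[3.15,-0.155,0],"rot":[0,0,0]},{"dp":[3.3,-0.16,0],"rot":[0,0,0]}]'; for k in 1 2 3; do python3 -m creep '[{"dp":[0.06,-0.003,0],"rot":[0,0,0]},{"dp":[0.12,-0.006,0],"rot":[0,0,0]}]'|sed -n '2p;4p';done
```

```text
t: 7.57
tcp_pos: [0.5576, 0.0074, 0.0791]
ee_rot: [-3.142, -0.001, 3.092]
force: [-0.2, 0.5, 0.5]
finger_gap: -0.0
tcp_pos: [0.5605, 0.0073, 0.0792]
force: [-0.2, 0.7, 1.2]
tcp_pos: [0.5634, 0.0072, 0.0793]
force: [0.3, -0.3, -1.1]
tcp_pos: [0.5665, 0.007, 0.0793]
force: [-0.3, 0.1, -0.9]
```

```bash
for k in 1 2 3; do python3 -m creep '[{"dp":[0.06,-0.003,0],"rot":[0,0,0]}]'|sed -n '2p;4p';done
```

```text
tcp_pos: [0.5681, 0.0069, 0.0793]
force: [-0.4, 0.2, 0.1]
tcp_pos: [0.5696, 0.0068, 0.0793]
force: [-0.8, -0.6, 0.5]
tcp_pos: [0.5711, 0.0068, 0.0793]
force: [0.2, 0.4, -0.4]
```

```bash
for k in 1 2 3 ; do python3 -m creep '[{"dp":[0.06,-0.003,0],"rot":[0,0,0]}]'|sed -n '2p;4p';done; python3 -c "
from h import *
sleeves()"
```

```text
tcp_pos: [0.5726, 0.0067, 0.0793]
force: [-0.4, 1.5, -0.9]
tcp_pos: [0.5742, 0.0066, 0.0793]
force: [0.5, -0.6, -0.5]
tcp_pos: [0.5757, 0.0065, 0.0793]
force: [-0.6, 0.4, 0.5]
scene [302 190  11  12  92] [ 0.5607 -0.0744  0.062 ]
scene [310 213  18  16 145] [0.6054 0.0077 0.062 ]
scene [332 234  15  14 125] [0.6264 0.0896 0.062 ]
```

```bash
python3 -m creep '[{"dp":[0.06,-0.003,0],"rot":[0,0,0]},{"dp":[0.12,-0.006,0],"rot":[0,0,0]}]'|sed -n '2p;4p';python3 -m creep '[{"dp":[0.08,-0.004,0],"rot":[0,0,0]},{"dp":[0.16,-0.008,0],"rot":[0,0,0]},{"dp":[0.24,-0.012,0],"rot":[0,0,0]},{"dp":[0.32,-0.016,0],"rot":[0,0,0]},{"dp":[0.4,-0.02,0],"rot":[0,0,0]},{"dp":[0.48,-0.024,0],"rot":[0,0,0]},{"dp":[0.56,-0.028,0],"rot":[0,0,0]}]'|sed -n '2p;4p';for k in 1 2 ; do python3 -m creep '[{"dp":[0.06,-0.003,0],"rot":[0,0,0]}]'|sed -n '2p;4p';done
```

```text
tcp_pos: [0.5785, 0.0064, 0.0793]
force: [-1.1, -1.2, 0.4]
tcp_pos: [0.5927, 0.0057, 0.0793]
force: [-0.3, -0.9, 0.1]
tcp_pos: [0.5943, 0.0056, 0.0793]
force: [0.4, -0.3, 0.7]
tcp_pos: [0.5957, 0.0055, 0.0793]
force: [0.7, 0.4, -1.1]
```

```bash
for k in 1 2 ; do python3 -m creep '[{"dp":[0.06,-0.003,0],"rot":[0,0,0]}]'|sed -n '2p;4p';done
```

```text
tcp_pos: [0.5971, 0.0055, 0.0793]
force: [-0.6, -0.5, 0.4]
tcp_pos: [0.5983, 0.0054, 0.0792]
force: [-7.6, -0.4, 3.5]
```

Rail 2's sleeve is home too. Rail 3's sleeve must still be tested.

```bash
python3 -m creep '[{"dp":[-0.8,0.04,0],"rot":[0,0,0]},{"dp":[-1.2,0.06,1],"rot":[0,0,0]},{"dp":[-2,0,2.2],"rot":[0,0,0]},{"dp":[-3,-1,2.2],"rot":[0,0,0]},{"dp":[-3.6,-2.2,2.2],"rot":[0,0,0]},{"dp":[-3.6,-3.2,2.2],"rot":[0,0,0]},{"dp":[-3.6,-3.2,2.2],"rot":[0,0,0]},{"dp":[-3.6,-3.2,1],"rot":[0,0,0]},{"dp":[-3.6,-3.2,0],"rot":[0,0,0]},{"dp":[-3.6,-3.2,0],"rot":[0,0,0]},{"dp":[-3.6,-3.2,0],"rot":[0,0,0]}]'; python3 - <<'E'
from h import *
sleeves('top');sleeves()
E
```

```text
t: 10.62
tcp_pos: [0.5074, -0.0739, 0.0782]
ee_rot: [3.14, -0.004, 3.092]
force: [0.5, -0.6, 1.1]
finger_gap: 0.0003
top [289 167  12  19 214] [0.6354 0.0883 0.062 ]
top [328 168  12  20 216] [0.6297 0.0032 0.062 ]
scene [301 188  17  14 142] [ 0.5513 -0.0733  0.062 ]
scene [307 218  14  12 109] [0.6227 0.0056 0.062 ]
scene [332 235  15  12 119] [0.6268 0.0902 0.062 ]
```

Both are home in the top view. Now push rail 3's sleeve close to the nose, then creep.

```bash
python3 -m creep '[{"dp":[0.2,-0.01,0],"rot":[0,0,0]},{"dp":[0.4,-0.02,0],"rot":[0,0,0]},{"dp":[0.65,-0.03,0],"rot":[0,0,0]},{"dp":[0.9,-0.045,0],"rot":[0,0,0]},{"dp":[1.15,-0.055,0],"rot":[0,0,0]},{"dp":[1.4,-0.07,0],"rot":[0,0,0]},{"dp":[1.55,-0.075,0],"rot":[0,0,0]},{"dp":[1.7,-0.085,0],"rot":[0,0,0]},{"dp":[1.8,-0.09,0],"rot":[0,0,0]},{"dp":[1.88,-0.095,0],"rot":[0,0,0]},{"dp":[1.94,-0.095,0],"rot":[0,0,0]},{"dp":[2,-0.1,0],"rot":[0,0,0]}]'; for k in 1 2; do python3 -m creep '[{"dp":[0.06,-0.003,0],"rot":[0,0,0]}]'|sed -n '2p;4p';done
```

```text
t: 11.72
tcp_pos: [0.5584, -0.0771, 0.0792]
ee_rot: [3.142, -0.0, 3.092]
force: [-0.3, -0.8, -0.1]
finger_gap: -0.0
tcp_pos: [0.5599, -0.0772, 0.0792]
force: [0.6, -0.2, -1.3]
tcp_pos: [0.5615, -0.0772, 0.0792]
force: [-0.5, 1.3, 0.1]
```

```bash
for k in 1 2; do python3 -m creep '[{"dp":[0.04,-0.002,0],"rot":[0,0,0]}]'|sed -n '2p;4p';done
```

```text
tcp_pos: [0.5626, -0.0773, 0.0793]
force: [0.1, -0.0, 0.0]
tcp_pos: [0.5634, -0.0773, 0.0793]
force: [-3.5, 0.3, 0.9]
```

```bash
for k in 1 2; do python3 -m creep '[{"dp":[0.04,-0.002,0],"rot":[0,0,0]}]'|sed -n '2p;4p';done
```

```text
tcp_pos: [0.5636, -0.0773, 0.0791]
force: [-7.7, 0.6, 2.4]
tcp_pos: [0.5637, -0.0773, 0.0788]
force: [-9.0, 0.4, 4.1]
```

Rail 3's sleeve stops dead 30 mm short of home at 9 N, so it is the misfit. Back off, rise, open partly, and centre over it.

```bash
python3 -m creep '[{"dp":[-0.4,0.02,0],"rot":[0,0,0]},{"dp":[-0.8,0.04,0],"rot":[0,0,0]},{"dp":[-0.8,0.04,1.4],"rot":[0,0,0]},{"dp":[-0.8,0.04,2.6],"rot":[0,0,0]}]'; python3 -m creep '[{"dp":[1,-0.06,0.2],"rot":[0,0,0]},{"dp":[1.9,-0.1,0.2],"rot":[0,0,0]},{"dp":[1.9,-0.1,0.2],"rot":[0,0,0]},{"dp":[1.9,-0.1,0.2],"rot":[0,0,0]},{"dp":[1.9,-0.1,0.2],"rot":[0,0,0]},{"dp":[1.9,-0.1,0.2],"rot":[0,0,0]}]' -0.2 30; python3 - <<'E'
from h import *
sleeves('scene'); d=cam('wrist','w4.png'); print(arm.get_obs()['tcp_pos'])
for y in(-.066,-.092): print(proj(d,(.574,y,.06)))
E
```

```text
t: 12.55
tcp_pos: [0.5435, -0.0759, 0.1433]
ee_rot: [3.14, -0.004, 3.092]
force: [1.6, -0.2, 0.8]
finger_gap: -0.0005
t: 13.05
tcp_pos: [0.5919, -0.0787, 0.1485]
ee_rot: [3.141, -0.002, 3.092]
force: [-0.2, -0.0, 1.0]
finger_gap: 0.0513
scene [290 196  16  15 134] [ 0.5942 -0.0759  0.062 ]
scene [306 218  15  12 116] [0.6229 0.0047 0.062 ]
scene [332 235  15  13 120] [0.6271 0.0902 0.062 ]
[ 0.59209205 -0.07879836  0.1487601 ]
[333.92565234 191.9526948 ]
[298.4811286  193.64889513]
```

View pics/w4.png

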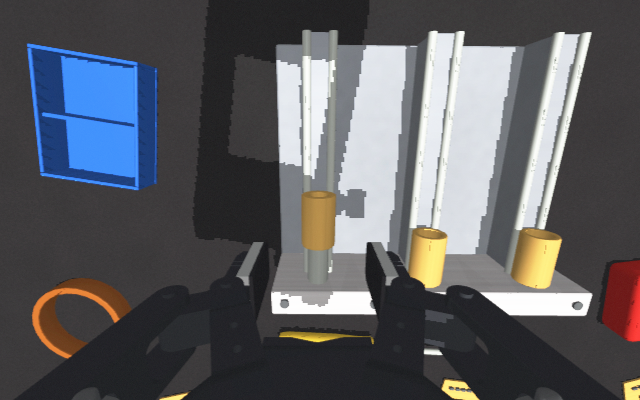

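The wrist view shows the misfit sleeve between the open jaws at (318,220), with bare pin (318,265) ahead of it. The other two sleeves are against the wall.

```bash
python3 -m creep '[{"dp":[0.05,0.03,-1],"rot":[0,0,0]},{"dp":[0.05,0.03,-2],"rot":[0,0,0]},{"dp":[0.05,0.03,-2.8],"rot":[0,0,0]},{"dp":[0.05,0.03,-3.15],"rot":[0,0,0]},{"dp":[0.05,0.03,-3.15],"rot":[0,0,0]},{"dp":[0.05,0.03,-3.15],"rot":[0,0,0]}]'; python3 -m creep '[{"dp":[0,0,0],"rot":[0,0,0]},{"dp":[0,0,0],"rot":[0,0,0]},{"dp":[0,0,0],"rot":[0,0,0]},{"dp":[0,0,0],"rot":[0,0,0]},{"dp":[0,0,0],"rot":[0,0,0]},{"dp":[0,0,0],"rot":[0,0,0]}]' 1 30
```

```text
t: 13.65
tcp_pos: [0.594, -0.0782, 0.0706]
ee_rot: [3.141, -0.001, 3.092]
force: [0.2, -0.5, 0.6]
finger_gap: 0.0512
t: 14.15
tcp_pos: [0.5954, -0.0782, 0.0723]
ee_rot: [-3.141, 0.003, 3.092]
force: [0.0, 2.8, 6.3]
finger_gap: 0.0241
```

```bash
python3 - <<'E'
from h import *
d=cam('wrist'); s=cam('scene'); o=arm.get_obs(); print(o['tcp_pos'],o['force'],o['ft_torque'],o['finger_gap'])
a=cv2.resize(d['img'][170:330,210:450],None,fx=3,fy=2.5); b=cv2.resize(s['img'][160:240,250:370],None,fx=5,fy=2.4)
o=np.zeros((600,720,3),np.uint8); o[:400]=a; o[400:592,:600]=b; cv2.imwrite('pics/c5.png',o)
E
```

```text
[ 0.59542366 -0.07815777  0.07226826] [-0.15034605  2.5245584   5.68396053] [ 0.39318547  0.1052111  -0.04046192] 0.02404639683753116
```

View pics/c5.png

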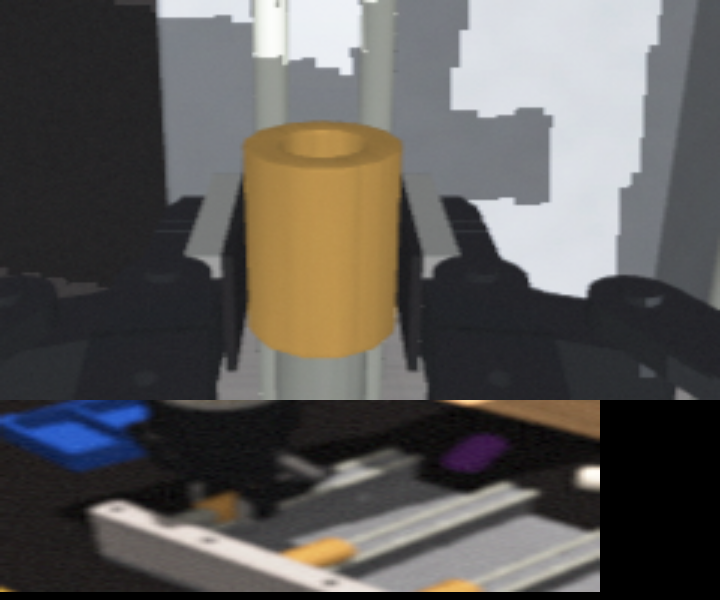

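The crop shows the sleeve seated between the pads, with its 14 mm bore and thick wall visible. An upward force of 6 N and a 24 mm gap suggest the fingertips also touch the rail, so I regrip 5 mm higher.

```bash
python3 -m creep '[{"dp":[0,0,0],"rot":[0,0,0]},{"dp":[0,0,0],"rot":[0,0,0]},{"dp":[-0.06,0,0.2],"rot":[0,0,0]},{"dp":[-0.06,0,0.2],"rot":[0,0,0]}]' 0.2 30;  python3 -m creep '[{"dp":[0,0,0],"rot":[0,0,0]},{"dp":[0,0,0],"rot":[0,0,0]},{"dp":[0,0,0],"rot":[0,0,0]},{"dp":[0,0,0],"rot":[0,0,0]},{"dp":[0,0,0],"rot":[0,0,0]}]' 1 30
```

```text
t: 14.58
tcp_pos: [0.5927, -0.0784, 0.0761]
ee_rot: [-3.141, 0.0, 3.092]
force: [0.2, -1.1, 0.3]
finger_gap: 0.0343
t: 15.0
tcp_pos: [0.5929, -0.078, 0.0759]
ee_rot: [3.141, 0.0, 3.092]
force: [-1.3, 2.5, 5.1]
finger_gap: 0.0242
```

```bash
python3 -m creep '[{"dp":[0,0,0.15],"rot":[0,0,0]},{"dp":[0,0,0.3],"rot":[0,0,0]},{"dp":[0,0,0.6],"rot":[0,0,0]},{"dp":[0,0,1],"rot":[0,0,0]},{"dp":[0,0,1],"rot":[0,0,0]}]' 1 40; python3 - <<'E'
from h import *
d=cam('wrist'); cv2.imwrite('pics/w6.png',d['img'][120:360,160:500])
E
```

```text
t: 15.42
tcp_pos: [0.5942, -0.0787, 0.1032]
ee_rot: [-3.141, 0.004, 3.092]
force: [0.6, 0.0, 0.2]
finger_gap: 0.0242
```

View pics/w6.png

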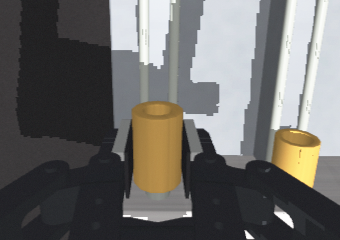

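Held and lifted clear, with bare rail below. Carry it high to a standoff next to the saddle for a closer measurement.

```bash
python3 -m creep '[{"dp":[0,0,1],"rot":[0,0,0]},{"dp":[0,0,2],"rot":[0,0,0]},{"dp":[-0.4,0.8,3],"rot":[0,0,0]},{"dp":[-0.8,1.9,3.9],"rot":[0,0,0]},{"dp":[-1.3,3,3.9],"rot":[0,0,-0.5]},{"dp":[-1.8,4.2,3.9],"rot":[0,0,-1]},{"dp":[-2.3,5.4,3.9],"rot":[0,0,-1.5]},{"dp":[-2.8,6.6,3.9],"rot":[0,0,-2]},{"dp":[-3.3,7.8,3.9],"rot":[0,0,-2.3]},{"dp":[-3.8,8.9,3.9],"rot":[0,0,-2.3]},{"dp":[-4.2,9.95,3.9],"rot":[0,0,-2.3]},{"dp":[-4.2,9.95,3.9],"rot":[0,0,-2.3]}]'; python3 -m creep '[{"dp":[0,0,0],"rot":[0,0,0]},{"dp":[0,0,0],"rot":[0,0,0]},{"dp":[0,0,0],"rot":[0,0,0]}]'; python3 - <<'E'
from h import *
import pickle
d=cam('wrist'); pickle.dump(d,open('w7.pkl','wb')); o=arm.get_obs(); print(o['tcp_pos'],o['ee_rot'],d['eye'],d['orientation'])
u,v=proj(d,(.4915,.283,.11)); print(u,v)
x0,y0=int(max(0,u-90)),int(max(0,v-75)); print(x0,y0)
a=cv2.resize(d['img'][y0:y0+150,x0:x0+180],None,fx=4,fy=4,interpolation=cv2.INTER_CUBIC); cv2.imwrite('pics/c7.png',a)
E
```

```text
t: 16.47
tcp_pos: [0.4857, 0.1744, 0.198]
ee_rot: [3.14, -0.001, 2.895]
force: [0.3, 0.5, -1.8]
finger_gap: 0.0241
t: 16.72
tcp_pos: [0.4882, 0.1697, 0.1981]
ee_rot: [-3.141, 0.0, 2.89]
force: [0.5, 0.1, -2.2]
finger_gap: 0.024
[0.48820417 0.16957194 0.19803267] [-3.14133681e+00  1.88063421e-04  2.88996097e+00] [0.420091   0.18657874 0.31533625] [ 2.85832334e+00 -1.25498070e-04  1.32010526e+00]
470.38814406360825 183.298958869197
380 108
```

View pics/c7.png

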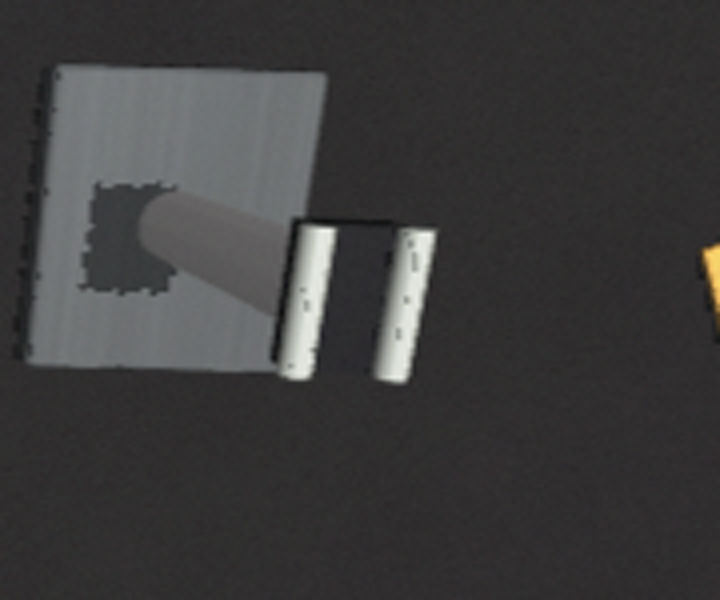

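The crop shows the two rods clearly, running from (318,228)-(297,378) and (417,230)-(391,380) in crop pixels. I compute centre and yaw with a mask.

```bash
python3 - <<'E'
from h import *
import pickle
d=pickle.load(open('w7.pkl','rb')); g=cv2.cvtColor(d['img'],cv2.COLOR_BGR2GRAY); m=np.zeros_like(g); m[155:215,445:495]=(g[155:215,445:495]>140)*255
n,l,st,c=cv2.connectedComponentsWithStats(m); C=[];Y=[]
for i in range(1,n):
    if st[i,4]<100: continue
    vu=np.argwhere(l==i); P=np.array([onz(d,u,v,.108) for v,u in vu])[:,:2]
    (cx,cy),(w,h),_=r=cv2.minAreaRect((P*1e4).astype(np.float32)); _,_,V=np.linalg.svd(P-P.mean(0)); a=V[0]*np.sign(V[0][0]); y=np.degrees(np.arctan2(a[1],a[0]))
    print(st[i],P.mean(0).round(4),(cx/1e4,cy/1e4),(w/10,h/10),y.round(2)); C.append(P.mean(0));Y.append(y)
C=np.mean(C,0);y=np.mean(Y); print('saddle',C,y)
o=arm.get_obs(); t=o['tcp_pos']; print('tool yaw',np.degrees(o['ee_rot'][2])-180)
# sleeve: centroid of brass between jaws, near-end at top
hsv=cv2.cvtColor(d['img'],cv2.COLOR_BGR2HSV); m=cv2.inRange(hsv,(8,90,60),(28,255,255)); n,l,st,c=cv2.connectedComponentsWithStats(m)
for i in range(1,n):
    if st[i,4]>300: print('brass',st[i],c[i].round(1))
# predicted sleeve extents for axis 16 mm under tcp, centre +1 mm
f=np.array([np.cos(o['ee_rot'][2]-np.pi),np.sin(o['ee_rot'][2]-np.pi),0]); s=np.array([-f[1],f[0],0])
for dz in(.012,.016,.020):
    for off in(-.001,.001,.003):
        q=[proj(d,t-[0,0,dz]+f*(off+k*.02)+s*.013*np.cos(a)+np.array([0,0,.013*np.sin(a)])) for k in(-1,1) for a in np.linspace(0,2*np.pi,60)]
        q=np.array(q); print(dz,off,q.min(0).round(1),q.max(0).round(1))
E
```

```text
[451 165  13  38 280] [0.4897 0.2743] (0.490094140625, 0.274167529296875) (5.426308441162109, 27.748031616210938) -15.99
[475 166  14  38 277] [0.4949 0.2916] (0.49525849609375, 0.29145224609375) (5.4566600799560545, 27.754928588867188) -16.06
saddle [0.49231871 0.28294617] -16.027192278686773
tool yaw -14.417433583075763
brass [   0    0  251   76 9272] [149.   28.2]
brass [ 555  146   68   72 2543] [588.6 181.1]
brass [ 292  221   52   93 4297] [317.1 265.6]
brass [615 240  25 160 375] [634.9 342.9]
brass [ 561  304   55   52 1609] [587.7 328.7]
0.012 -0.001 [290.4 217. ] [345.2 315.3]
0.012 0.001 [290.5 220.6] [345.1 318.9]
0.012 0.003 [290.6 224.2] [345.  322.5]
0.016 -0.001 [291.1 214.5] [344.5 309.9]
0.016 0.001 [291.2 218.1] [344.4 313.5]
0.016 0.003 [291.3 221.6] [344.2 316.9]
0.02 -0.001 [291.8 212.2] [343.7 304.8]
0.02 0.001 [291.9 215.6] [343.6 308.3]
0.02 0.003 [292.  219.1] [343.5 311.7]
```

```bash
python3 -m creep '[{"dp":[0.06,0.8,0],"rot":[0,0,-0.3]},{"dp":[0.06,1.8,0],"rot":[0,0,-0.3]},{"dp":[0.06,2.8,0],"rot":[0,0,-0.3]},{"dp":[0.06,3.8,0],"rot":[0,0,-0.3]},{"dp":[0.06,4.4,-0.5],"rot":[0,0,-0.3]},{"dp":[0.06,4.56,-1.1],"rot":[0,0,-0.3]},{"dp":[0.06,4.56,-1.7],"rot":[0,0,-0.3]},{"dp":[0.06,4.56,-1.7],"rot":[0,0,-0.3]},{"dp":[0.06,4.56,-1.7],"rot":[0,0,-0.3]},{"dp":[0.06,4.56,-1.7],"rot":[0,0,-0.3]}]'; python3 - <<'E'
from h import *
o=arm.get_obs(); print(o['tcp_pos'],o['ee_rot'],o['force'])
d=cam('wrist'); s=cam('scene')
a=cv2.resize(d['img'][180:340,230:410],None,fx=3,fy=3); u,v=proj(s,(.492,.283,.13)); u,v=int(u),int(v); b=cv2.resize(s['img'][v-30:v+30,u-40:u+40],None,fx=3,fy=3)
c=np.zeros((480,780,3),np.uint8); c[:,:540]=a; c[:180,540:]=b; cv2.imwrite('pics/c8.png',c)
E
```

```text
t: 17.6
tcp_pos: [0.49, 0.2839, 0.1563]
ee_rot: [3.141, 0.001, 2.864]
force: [1.4, 0.1, -1.0]
finger_gap: 0.0237
[0.49004645 0.28394692 0.15625574] [3.14122603e+00 5.73981288e-04 2.86383091e+00] [ 1.40337998  0.13723722 -1.01208655]
```

View pics/c8.png

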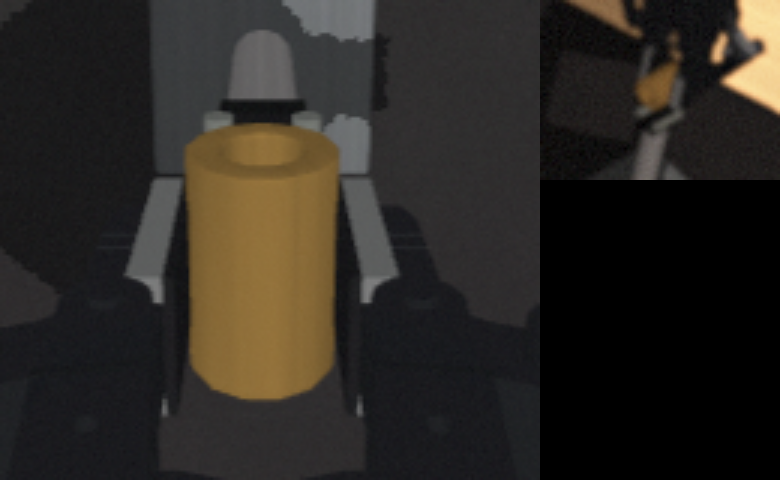

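The rod ends (217,122) and (306,122) sit symmetrically about the sleeve at column 262, so it is aligned laterally. Lower it until the force shows contact.

```bash
python3 -m creep '[{"dp":[0,0,-0.2],"rot":[0,0,0]},{"dp":[0,0,-0.4],"rot":[0,0,0]},{"dp":[0,0,-0.6],"rot":[0,0,0]},{"dp":[0,0,-0.66],"rot":[0,0,0]},{"dp":[0,0,-0.66],"rot":[0,0,0]}]'|sed -n '2p;4p'; for k in 1 2 ; do python3 -m creep '[{"dp":[0,0,-0.04],"rot":[0,0,0]},{"dp":[0,0,-0.04],"rot":[0,0,0]}]'|sed -n '2p;4p';done
```

```text
tcp_pos: [0.4886, 0.2843, 0.1381]
force: [-0.8, -0.6, -1.0]
tcp_pos: [0.4892, 0.2846, 0.138]
force: [-0.1, 0.2, -1.7]
tcp_pos: [0.4893, 0.2846, 0.1371]
force: [-0.1, 0.3, -0.9]
```

```bash
for k in 1 2 ; do python3 -m creep '[{"dp":[0,0,-0.04],"rot":[0,0,0]},{"dp":[0,0,-0.04],"rot":[0,0,0]}]'|sed -n '2p;4p';done
```

```text
tcp_pos: [0.4894, 0.2845, 0.1362]
force: [-0.5, 0.1, -0.2]
tcp_pos: [0.4894, 0.2843, 0.1358]
force: [-1.8, -1.9, 4.4]
```

Contact at z 0.136, as expected. Release and check along-groove centring before leaving.

```bash
python3 -m creep '[{"dp":[0,0,0],"rot":[0,0,0]},{"dp":[0,0,0],"rot":[0,0,0]},{"dp":[0,0,0],"rot":[0,0,0]},{"dp":[0,0,0],"rot":[0,0,0]}]' 0.1; python3 -m creep '[{"dp":[0,0,0.5],"rot":[0,0,0]},{"dp":[0,0,1.2],"rot":[0,0,0]},{"dp":[0,0,2.5],"rot":[0,0,0]},{"dp":[-0.5,-1,3.5],"rot":[0,0,0]},{"dp":[-1,-2.5,4],"rot":[0,0,0]},{"dp":[-1,-4,4],"rot":[0,0,0]},{"dp":[-1,-4.5,4],"rot":[0,0,0]},{"dp":[-1,-4.5,4],"rot":[0,0,0]},{"dp":[-1,-4.5,4],"rot":[0,0,0]}]'; python3 - <<'E'
from h import *
o=arm.get_obs(); f=np.array([np.cos(-.2797),np.sin(-.2797),0]); s=np.array([-f[1],f[0],0]); C=np.array([.492,.283,.12])
for n in('wrist','top','scene'):
    d=cam(n); hsv=cv2.cvtColor(d['img'],cv2.COLOR_BGR2HSV); m=cv2.inRange(hsv,(8,90,60),(28,255,255)); N,l,st,c=cv2.connectedComponentsWithStats(m)
    u=proj(d,C); q=np.array([proj(d,C+f*.02*k+s*.013*np.cos(a)+np.array([0,0,.013*np.sin(a)])) for k in(-1,1) for a in np.linspace(0,2*np.pi,60)])
    h=cv2.convexHull(q.astype(np.float32)); M=cv2.moments(h); print(n,'pred',M['m10']/M['m00'],M['m01']/M['m00'],q.min(0).round(1),q.max(0).round(1))
    for i in range(1,N):
        if st[i,4]>40 and np.hypot(*(c[i]-u))<40:
            p=onz(d,*c[i],.122)-C; print(st[i],c[i].round(1),'along',(p@f).round(4),'across',(p@s).round(4))
    u=u.astype(int); y0,x0=max(0,u[1]-60),max(0,u[0]-80); cv2.imwrite(f'pics/f_{n}.png',cv2.resize(d['img'][y0:y0+120,x0:x0+160],None,fx=4,fy=4))
sleeves('top')
E
```

```text
t: 19.12
tcp_pos: [0.4892, 0.2846, 0.135]
ee_rot: [3.141, -0.0, 2.865]
force: [0.4, 0.1, 0.6]
finger_gap: 0.0388
t: 19.87
tcp_pos: [0.4645, 0.1718, 0.2357]
ee_rot: [3.141, 0.001, 2.863]
force: [0.0, 0.6, -0.7]
finger_gap: 0.0384
wrist pred 454.66368012498094 200.65744013587667 [434.7 173.9] [475.4 228.5]
[ 436  174   40   54 1766] [455.  199.8] along -0.0011 across -0.0004
top pred 196.17132482231867 243.7700906294983 [186.9 232.4] [205.4 254.9]
scene pred 441.2669700776372 230.64894290965466 [430.9 221.9] [451.7 239.4]
[432 222  21  18 248] [441.8 230. ] along -0.0009 across 0.0003
top [289 167  12  19 214] [0.6354 0.0883 0.062 ]
top [328 169  12  19 217] [0.6294 0.0031 0.062 ]
```

View pics/f_wrist.png

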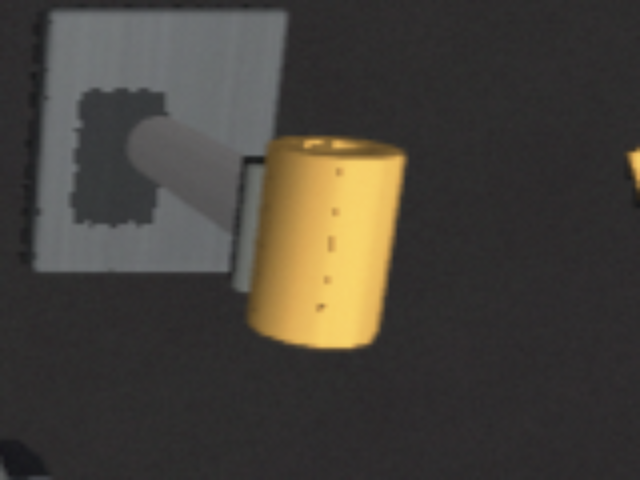

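```bash
python3 -c "
from h import *
d=cam('top'); cv2.imwrite('pics/f_top.png',cv2.resize(d['img'][145:260,180:400],None,fx=3.6,fy=3.6,interpolation=cv2.INTER_CUBIC))"
```

```text
(no output)
```

View pics/f_top.png

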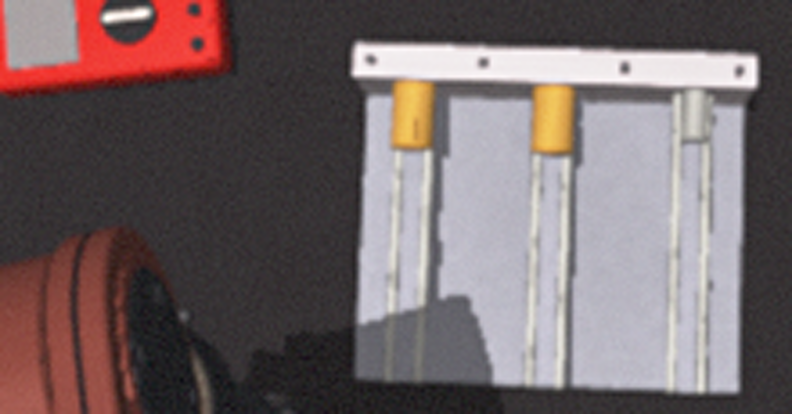

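Both sleeves are hard against the wall at (413,115) and (553,118), and rail 3's pin is bare. I'm handing in.

```bash
python3 -c "
from h import *
print(arm.job_done(), arm.get_obs()['t'])"
```

```text
the job is handed in; nothing more can be done
the job is handed in; nothing more can be done
```

The job is done and handed in at about 20 s of the 61 s allowed. The two sleeves that fit are fully home on their pins, and the misfit lies centred on the saddle.

- **Fit test:** I pushed each sleeve along its rail with shut fingers. The sleeves at y = +85 and y = 0 slid over their pins with no measurable force until they met the wall at about 8–9 N. The one at y = −85 stopped dead at the pin's nose, 30 mm short of home, also at about 9 N, and I pushed no further.
- **Placing the misfit:** My first grip showed an upward force of about 6 N, so I regripped about 4 mm higher. The force stayed at about 5 N and the gap at 24 mm, below the sleeve's 26 mm. The sleeve still lifted cleanly, and I lowered it onto the saddle until the force showed contact.
- **Last checks:** The wrist and scene views put the sleeve about 1 mm from centre along the groove and under 0.5 mm across it. In the top view the arm hid the saddle, so that view gave no third check. It did show both fitted sleeves hard against the wall and the third pin bare.
- **Disagreements:** The top view puts the two home sleeves 1.5–3 mm further on than I predicted from the wall edge. I put this down to the camera, since the fingers stopped within 1 mm of the expected positions.

I never moved the arm towards the look-alikes or the bystanders. I did not re-measure their positions at the end.

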